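# Change over the folding rests on a leather bench

### The job

The strap work is finished and a wide panel comes next, so change over the two folding work rests on the cutting mat. Fold the narrow rest, which is standing up, down flat, and snap the wide rest, which is folded flat, up until it stands by itself against its stop.

Things in the scene. Friction and masses are not known exactly. Their poses are not given: they have to be found in the camera images.
- wide_rest: Wide folding rest, screwed down: board 130 x 196, 10 thick, with a U-shaped wire bail on steel cheeks (63 high): legs 160 apart, dark round wooden crossbar 174 long, 12 thick. Origin: bench height, below the middle of the hinge axis (axis 35 up, along own y, z up). Crossbar's centre 100 from the axis; folded, it is at own x +100, past the board's edge (x +70), 35 up, nothing under it. Sizes in mm.
- wide_bail (a joint): Wide rest's bail: 0 = folded level along own +x (its start), 1.9 rad = standing, 19 degrees past upright (crossbar at own x -32 mm, 130 mm high); stops at both. Over-centre spring: below about 1 rad it pulls to folded, above to standing; leaving a stop takes about 4 N at the crossbar, falling to nothing half-way. Let go, the bail snaps to the stop on its side.
- narrow_rest: Narrow folding rest, the same but for width: board 130 x 120 mm, legs 84 mm apart, crossbar 98 mm long; same origin, axes, heights, 100 mm reach. The two rests may be on either side. The one-piece wooden thread rack beyond them, with a fat spool on its bar, is no folding rest.
- narrow_bail (a joint): Narrow rest's bail: 0 = folded level along own +x, 1.9 rad = standing (its start), leaning 19 degrees past upright; same stops and over-centre spring as the wide one.
There are look-alikes about, which are no part of the job. What is shaped like the narrow_rest but blue is not meant.

How it is judged:
At the end, for the whole second after the job is handed in: The wide rest stands against its stop (bail angle over 1.75 rad of 1.9), the narrow rest is folded flat (bail angle under 0.15 rad), and both bails are at rest (value of joint wide_bail above 1.75 rad and value of joint narrow_bail below 0.15 rad and velocity of joint wide_bail between -0.2 and 0.2 rad/s and velocity of joint narrow_bail between -0.2 and 0.2 rad/s); the robot touches nothing.
It also fails if it takes over 51 s, if anything falls off the work surface, if the arm or the gripper's body presses on something with over 40 N, if the wrist force passes 120 N, or if a joint passes its speed limit or range.

### The arm

A 7-joint arm with a two-finger parallel gripper is mounted at the origin on the work surface. World frame = base frame: x ahead of the robot, y to its left, z up, the work surface at z = 0. Lengths are in m, angles in rad, forces in N, time in s.
With the tool pointing down it reaches from about 0.425 to 1.025 m from the base axis. Payload 9.4 kg.
Tool frame: the origin (TCP) lies at the centre of the arm's flange, where the gripper is bolted on; the fingertips stand tip_reach ahead of it and the grasp point (between the pads) lies 167 mm ahead of it (tip_reach is the distance from the TCP to the fingertips, in m); z points along the fingers, y is the direction in which the jaws open and shut (so a half turn about z gives the same grasp; the last joint's range is limited). The gripper opens to 93 mm and grips with 3 to 60 N. Pads are 15 mm wide; open, the fingers measure 128 mm over their backs; the gripper's body (75 mm by 188 mm) begins 65 mm behind the grasp point.
Start: joints at [-1.326, 0.599, -0.003, 1.599, 0.002, 0.943, -0.08], TCP at [0.229, 0.688, 0.405] pointing down, gripper open.
Joint ranges: [-2.57, 2.57], [-0.35, 1.97], [-1.29, 1.29], [0.11, 2.56], [-1.05, 4.19], [0.11, 1.86], [-2.63, 2.63]. Speed limits (rad/s): [2.22, 2.22, 3.01, 3.01, 3.14, 3.14, 3.14].

### API

Orientations are given as a unit quaternion [w, x, y, z].
In Python, from workcell import * gives the robot as it stands. The module is installed in compiled form; this text tells all that it offers.
- The arm moves only by the tool play_rows, never from a script. Its argument "deltas" is a list of rows, each an object of numbers: "x", "y", "z": the shift along the tool's x, y, z in mm; "ax", "ay", "az": the turn, a rotation vector about the tool's x, y, z in degrees; "claw": the opening, from 0 (shut) to 1 (fully open). In form: [{"x": .., "y": .., "z": .., "ax": .., "ay": .., "az": .., "claw": ..}, ...]. A call has 1 to 8 rows; each row is the pose to reach, as a shift and turn from the pose commanded when the call began, along the tool's axes at that moment; what a row does not reach only later rows make up. A row lasts 1/10 s, in which the tool goes at most 50 mm and 8.59 degrees, less where a joint would pass 70% of its speed; a pose out of reach is approached as far as the arm can. A call with a gripper value outside its range is refused whole. The fingers move at their own pace and stop on an object; "grip_force" is the grip in N (left out, the last holds). Time passes only in rows, so rows that repeat a pose let the fingers close. It gives the time, the measured TCP pose, the force and the opening at its end, in the units of the state.
- state(): the state, without advancing time (a new reading comes with each control period).
- grab_frame(name): name is "scene" or "top" or "wrist"; returns the picture (420x560x3 uint8, red, green, blue); there is no depth.
- camera_params(name): a dict with "vertical_fov" (degrees; the focal length in pixels is half the picture's height over the tangent of half this angle, whatever the lens; pixels are square), "cx", "cy" (the principal point, pixels), "k1" (the pictures are not rectified: a ray, as slopes to the right and down, at radius r is drawn at 1 + k1 r^2 times it, then the intrinsics apply), "rvec" (rotation vector, rad) and "tvec" (3), from world to camera coordinates, as OpenCV has them. Camera axes: x right, y down, z forward; pixel columns grow to the right and rows downward; lengths in m; the calibration is good to about 2 mm. A picture is of the moment at which its call begins: read the wrist's pose just before it. camera_params takes no time and is no camera call; for the wrist camera it gives the pose at the moment of the call.
- finish_job(): hands the job in, once; it reports no verdict.
The state is a dict: "time": time; "joints": joint angles; "joint_vel": joint speeds; "joint_torque": joint torques, N m; "ee_pos": TCP position; "eef_rot": TCP orientation; "wrist_force": force on the tool from outside, world axes, zero at the start; "moment": the same for the moment, N m; "finger_gap": opening from 0.0 (shut) to 1.0 (fully open).
Only numpy, scipy, OpenCV 4.12 (cv2) and the standard library are available. Lean on these libraries where they do the work, as an engineer would, in place of code of your own. Each camera call takes 0.05 s, during which the arm holds its last target. There are 200 camera calls.

## Working session

There is one attempt and no reset: what is moved stays moved. The work goes in short steps, Python scripts to look and compute and a tool call to move; the robot and the scene stay as the last step left them, time stands still between calls to the robot, and variables do not carry over. Pictures are saved under pics/ and viewed, about 8 in all and at most 12, crops included, and the job is handed in when it is done.

Besides the shell and the picture viewer there is one more tool, called by a JSON object that holds its "fn" and its "kwargs". play_rows: Moves the arm, as the interface text tells. Its arguments: {"type":"object","properties":{"deltas":{"type":"array"},"grip_force":{"type":"number"}},"required":["deltas"]}

```bash
mkdir -p pics; python3 - <<'E'
from workcell import *
import cv2
s=state();print(s)
for n in("scene","top"):
    p=camera_params(n);print(n,p)
    cv2.imwrite(f"pics/{n}0.png",grab_frame(n)[:,:,::-1])
E
```

```text
{'time': 0.0, 'joints': array([-1.32571796,  0.6001178 , -0.00253047,  1.60011526,  0.0018181 ,
        0.94291276, -0.07983145]), 'joint_vel': array([-0.00046474,  0.00037566, -0.00012654,  0.00151185, -0.00087836,
       -0.00024684,  0.00103019]), 'joint_torque': array([ 6.32389329e-04, -7.65055490e+01,  1.49804614e+00, -2.52353328e+01,
       -5.23042493e-02,  1.69779849e-02,  1.67510493e-04]), 'ee_pos': array([0.22922192, 0.68760001, 0.40387045]), 'eef_rot': array([-4.25330494e-05,  1.60182533e-01,  9.87087106e-01, -7.74567007e-04]), 'wrist_force': array([-0.51278095, -0.94291202, -0.03812392]), 'moment': array([0.05342494, 0.00649728, 0.03276043]), 'finger_gap': 1.0033203954432282}
scene {'vertical_fov': 50.37664398991624, 'cx': 287.44827107686376, 'cy': 214.2509674411193, 'k1': -0.11842911164762514, 'rvec': array([ 1.97357403,  1.51896977, -0.59654198]), 'tvec': array([-0.05327509, -0.28687283,  1.30462201])}
top {'vertical_fov': 54.068669395545236, 'cx': 284.26463527064135, 'cy': 208.62917459258762, 'k1': -0.004604885181885342, 'rvec': array([ 2.16600099, -2.17092914,  0.12207921]), 'tvec': array([-0.04346055,  0.46201974,  0.79771363])}
```

View pics/scene0.png

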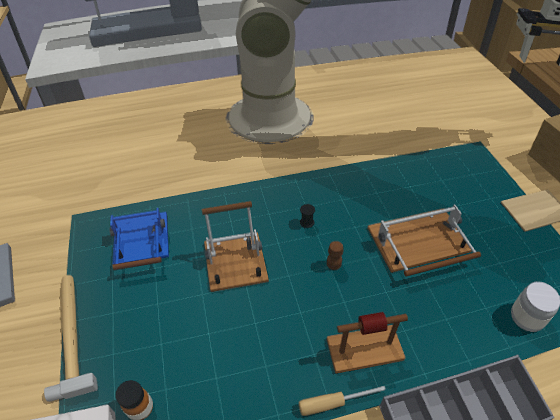

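View pics/top0.png

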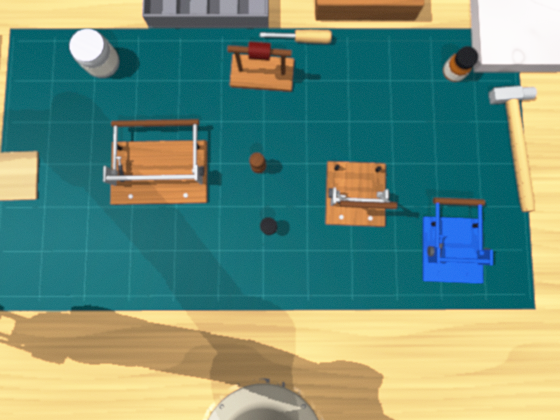

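The top view (up = +x, left = +y) shows these candidates:
- **Wide rest, folded:** around (158,165), with its crossbar at (113..198,123).
- **Narrow rest, standing:** brown, around (357,195), with its raised crossbar near (367,205).
- **Blue look-alike:** (458,240), excluded by colour.
- **Thread rack:** (262,65), excluded by its fat spool.

Next I'll measure both rests and confirm them in an enlarged crop.

```bash
cat >h.py <<'E'
import numpy as np,cv2
from workcell import *
def cam(n):
    p=camera_params(n);R=cv2.Rodrigues(p["rvec"])[0];f=210/np.tan(np.radians(p["vertical_fov"])/2)
    K=np.array([[f,0,p["cx"]],[0,f,p["cy"]],[0,0,1]]);return K,np.array([p["k1"],0,0,0.]),R,p["tvec"]
def cast(n,px,z):
    K,d,R,t=cam(n);u=cv2.undistortPoints(np.array(px,float).reshape(-1,1,2),K,d)[:,0]
    D=np.c_[u,np.ones(len(u))]@R;C=-R.T@t
    return C+D*((z-C[2])/D[:,2])[:,None]
def proj(n,P):
    K,d,R,t=cam(n);return cv2.projectPoints(np.array(P,float).reshape(-1,1,3),cv2.Rodrigues(R)[0],t,K,d)[0][:,0]
E
python3 - <<'E'
from h import *
im=cv2.imread("pics/top0.png");hsv=cv2.cvtColor(im,cv2.COLOR_BGR2HSV)
m=cv2.inRange(hsv,(3,90,40),(20,255,255))
for nm,(x0,y0,x1,y1) in dict(wide=(95,110,220,215),narrow=(315,150,405,235)).items():
    k=np.zeros_like(m);k[y0:y1,x0:x1]=m[y0:y1,x0:x1]
    n,l,st,c=cv2.connectedComponentsWithStats(k)
    for i in range(1,n):
        if st[i,4]>60:
            r=cv2.minAreaRect(np.argwhere(l==i)[:,::-1].astype(np.float32));b=cv2.boxPoints(r)
            print(nm,st[i],np.round(b,1).tolist());
            for z in(.01,.035,.13):print(z,np.round(cast("top",b,z),3)[:,:2].tolist())
a=np.hstack([cv2.resize(im[110:220,95:220],None,fx=3.2,fy=3.2,interpolation=3),cv2.resize(im[145:255,315:440],None,fx=3.2,fy=3.2,interpolation=3)])
cv2.imwrite("pics/c1.png",a)
s=cv2.imread("pics/scene0.png")
cv2.imwrite("pics/c2.png",np.hstack([cv2.resize(s[195:295,195:300],None,fx=3.5,fy=3.5,interpolation=3),cv2.resize(s[195:295,365:485],None,fx=3.5,fy=3.5,interpolation=3)]))
print(cast("top",[(262,50),(95,50),(257,158),(268,225)],.06).round(3))
E
```

```text
wide [112 120  86   6 428] [[112.0, 120.0], [197.0, 120.0], [197.0, 125.0], [112.0, 125.0]]
0.01 [[0.65, 0.314], [0.65, 0.137], [0.639, 0.136], [0.639, 0.313]]
0.035 [[0.642, 0.303], [0.641, 0.131], [0.631, 0.131], [0.631, 0.303]]
0.13 [[0.61, 0.263], [0.61, 0.111], [0.601, 0.111], [0.601, 0.262]]
wide [ 117  141   76   34 2432] [[117.0, 174.0], [117.0, 141.0], [192.0, 141.0], [192.0, 174.0]]
0.01 [[0.536, 0.298], [0.605, 0.301], [0.605, 0.146], [0.535, 0.145]]
0.035 [[0.531, 0.288], [0.598, 0.291], [0.598, 0.141], [0.531, 0.139]]
0.13 [[0.512, 0.25], [0.572, 0.252], [0.571, 0.119], [0.512, 0.118]]
wide [ 111  141   96   64 2461] [[110.0, 142.5], [206.0, 140.8000030517578], [207.0, 202.39999389648438], [111.0, 204.10000610351562]]
0.01 [[0.602, 0.316], [0.605, 0.117], [0.477, 0.113], [0.474, 0.308]]
0.035 [[0.595, 0.305], [0.598, 0.112], [0.473, 0.108], [0.471, 0.298]]
0.13 [[0.569, 0.264], [0.572, 0.094], [0.462, 0.091], [0.459, 0.258]]
narrow [ 326  161   71   66 3257] [[324.70001220703125, 223.89999389648438], [327.1000061035156, 160.89999389648438], [397.6000061035156, 163.60000610351562], [395.20001220703125, 226.60000610351562]]
0.01 [[0.432, -0.127], [0.562, -0.133], [0.557, -0.279], [0.426, -0.27]]
0.035 [[0.43, -0.124], [0.557, -0.13], [0.551, -0.272], [0.425, -0.263]]
0.13 [[0.424, -0.114], [0.535, -0.12], [0.53, -0.244], [0.419, -0.237]]
[[ 0.777 -0.001  0.06 ]
 [ 0.777  0.333  0.06 ]
 [ 0.557  0.008  0.06 ]
 [ 0.427 -0.013  0.06 ]]
```

View pics/c1.png

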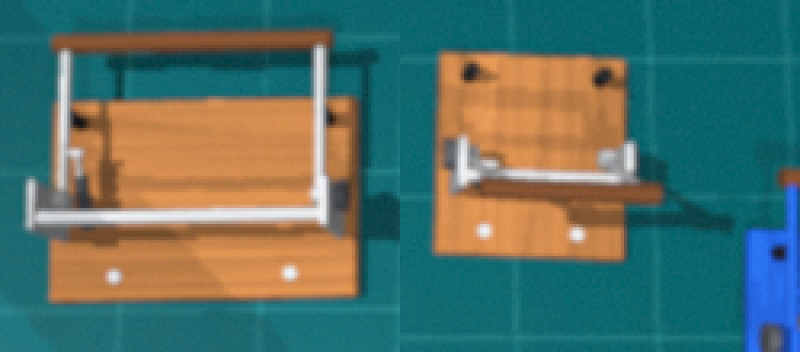

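View pics/c2.png

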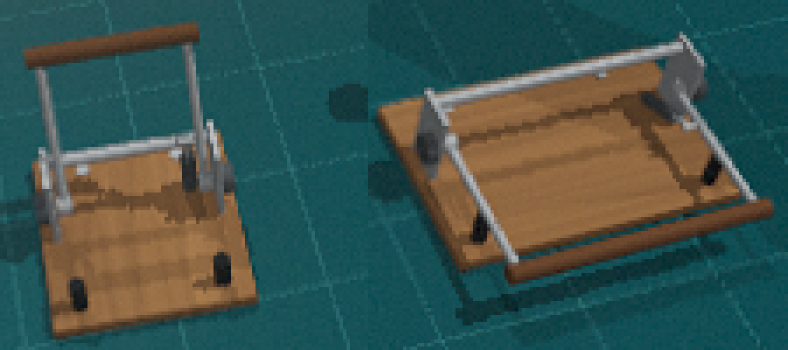

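Crop confirms the match. On the left is the brown wide rest, folded, with its bar toward +x and free of the board. On the right is the brown narrow rest, standing, with its bar leaning toward the robot; the blue one sits apart. Next: the narrow rest's geometry and a bar check across both views.

```bash
python3 - <<'E'
from h import *
print("narrow board",cast("top",[(327.5,161.2),(385.6,163.7),(385,226.6),(325,223.4)],.01).round(3)[:,:2].tolist())
print("narrow bar",cast("top",[(338.4,202.8),(396.9,205.3)],.13).round(3)[:,:2].tolist())
def tri(a,b):
    A=[];
    K,d,R,t=cam("top");K2,d2,R2,t2=cam("scene")
    u=cv2.undistortPoints(np.array(a,float).reshape(-1,1,2),K,d)[:,0].T;v=cv2.undistortPoints(np.array(b,float).reshape(-1,1,2),K2,d2)[:,0].T
    X=cv2.triangulatePoints(np.c_[R,t],np.c_[R2,t2],u,v);return (X[:3]/X[3]).T.round(3)
# scene ends from crop: image-right in scene = +y = left in top
print("narrow tri",tri([(338.4,202.8),(396.9,205.3)],[(195+198/3.5,195+34/3.5),(195+27/3.5,195+58/3.5)]))
print("wide tri",tri([(112,122.8),(198,122)],[(365+(772-368)/3.5,195+207/3.5),(365+(512-368)/3.5,195+272/3.5)]))
# rack bar heights / rod
s=state();print(s["ee_pos"])
E
```

```text
narrow board [[0.562, -0.134], [0.556, -0.254], [0.426, -0.249], [0.433, -0.127]]
narrow bar [[0.461, -0.139], [0.456, -0.241]]
narrow tri [[ 0.461 -0.139  0.128]
 [ 0.456 -0.238  0.131]]
wide tri [[0.636 0.304 0.035]
 [0.637 0.131 0.036]]
[0.22925952 0.68762957 0.40396103]
```

```bash
cat >>h.py <<'E'
from scipy.spatial.transform import Rotation as Ro
def to(P,yaw,s=None):
    """shift (mm) and turn (deg) in the tool frame so the grasp point is at P, tool down, jaw axis at yaw deg from +x"""
    s=s or state();q=s["eef_rot"];R=Ro.from_quat([*q[1:],q[0]])
    c,n=np.cos(np.radians(yaw)),np.sin(np.radians(yaw))
    T=Ro.from_matrix(np.array([[n,c,0],[-c,n,0],[0,0,-1]]))
    p=R.inv().apply(np.array(P)+[0,0,.167]-s["ee_pos"])*1000
    print("t",round(s["time"],2),"grasp pt",(s["ee_pos"]+R.apply([0,0,.167])).round(4),"F",s["wrist_force"].round(1),"gap",round(s["finger_gap"],2))
    print("  delta",p.round(1),"turn",np.degrees((R.inv()*T).as_rotvec()).round(2))
E
python3 - <<'E'
from h import *
import workcell;print([k for k in dir(workcell) if k[0]!='_'])
to((.636,.217,.12),1)
E
```

```text
['IKError', 'camera_params', 'finish_job', 'grab_frame', 'state', 'tip_reach']Traceback (most recent call last):
  File "<stdin>", line 3, in <module>
  File "h.py", line 17, in to
    T=Ro.from_matrix(np.array([[n,c,0],[-c,n,0],[0,0,-1]]))
  File "scipy/spatial/transform/_rotation.pyx", line 1143, in scipy.spatial.transform._rotation.Rotation.from_matrix
ValueError: Non-positive determinant (left-handed or null coordinate frame) in rotation matrix 0: [[ 0.01745241  0.9998477   0.        ]
 [-0.9998477   0.01745241  0.        ]
 [ 0.          0.         -1.        ]].
```

```bash
sed -i 's/\[\[n,c,0\],\[-c,n,0\],/[[-n,c,0],[c,n,0],/' h.py; python3 - <<'E'
from h import *
print(tip_reach)
to((.636,.217,.12),1)
E
```

```text
0.1861
t 0.1 grasp pt [0.2292 0.6874 0.237 ] F [ 0.1 -0.3 -1.1] gap 1.0
  delta [-534.7 -317.7  117.5] turn [-6.000e-02  6.000e-02  7.056e+01]
```

{"fn": "play_rows", "kwargs": {"deltas": [{"x": -45,"y": -26,"z": 0,"az": 8,"claw": 0.4},{"x": -90,"y": -53,"z": 0,"az": 16,"claw": 0.4},{"x": -135,"y": -80,"z": 0,"az": 24,"claw": 0.4},{"x": -178,"y": -106,"z": 0,"az": 32,"claw": 0.4},{"x": -223,"y": -132,"z": 0,"az": 40,"claw": 0.4},{"x": -267,"y": -159,"z": 0,"az": 48,"claw": 0.4},{"x": -312,"y": -185,"z": 0,"az": 56,"claw": 0.4},{"x": -356,"y": -212,"z": 0,"az": 64,"claw": 0.4}], "grip_force": 5}}

```text
$.deltas[0]: bad value
```

```bash
python3 -c "
from h import *
to((.636,.217,.12),1)"
```

```text
t 0.1 grasp pt [0.2292 0.6874 0.237 ] F [ 0.1 -0.3 -1.1] gap 1.0
  delta [-534.7 -317.7  117.5] turn [-6.000e-02  6.000e-02  7.056e+01]
```

{"fn": "play_rows", "kwargs": {"deltas": [{"x": -40,"y": -24,"z": 0,"ax": 0,"ay": 0,"az": 8,"claw": 0.4},{"x": -80,"y": -48,"z": 0,"ax": 0,"ay": 0,"az": 16,"claw": 0.4},{"x": -120,"y": -72,"z": 0,"ax": 0,"ay": 0,"az": 24,"claw": 0.4},{"x": -160,"y": -96,"z": 0,"ax": 0,"ay": 0,"az": 32,"claw": 0.4},{"x": -200,"y": -120,"z": 0,"ax": 0,"ay": 0,"az": 40,"claw": 0.4},{"x": -240,"y": -144,"z": 0,"ax": 0,"ay": 0,"az": 48,"claw": 0.4},{"x": -280,"y": -168,"z": 0,"ax": 0,"ay": 0,"az": 56,"claw": 0.4},{"x": -320,"y": -192,"z": 0,"ax": 0,"ay": 0,"az": 64,"claw": 0.4}], "grip_force": 5}}

```text
time: 0.9
ee_pos: [0.473, 0.4029, 0.4046]
eef_rot: [-0.0, 0.661, 0.75, -0.0]
wrist_force: [0.0, 0.7, -0.6]
finger_gap: 0.416
```

```bash
python3 -c "
from h import *
to((.636,.217,.12),1)"
```

```text
t 0.9 grasp pt [0.473  0.4028 0.2376] F [ 0.   0.7 -0.6] gap 0.42
  delta [-204.9  138.3  117.6] turn [-0.01  0.    6.24]
```

{"fn": "play_rows", "kwargs": {"deltas": [{"x": -40,"y": 27,"z": 10,"ax": 0,"ay": 0,"az": 6.2,"claw": 0.4},{"x": -80,"y": 54,"z": 25,"ax": 0,"ay": 0,"az": 6.2,"claw": 0.4},{"x": -120,"y": 81,"z": 45,"ax": 0,"ay": 0,"az": 6.2,"claw": 0.4},{"x": -160,"y": 108,"z": 65,"ax": 0,"ay": 0,"az": 6.2,"claw": 0.4},{"x": -205,"y": 138,"z": 85,"ax": 0,"ay": 0,"az": 6.2,"claw": 0.4},{"x": -205,"y": 138,"z": 105,"ax": 0,"ay": 0,"az": 6.2,"claw": 0.4},{"x": -205,"y": 138,"z": 117,"ax": 0,"ay": 0,"az": 6.2,"claw": 0.4},{"x": -205,"y": 138,"z": 117,"ax": 0,"ay": 0,"az": 6.2,"claw": 0.4}]}}

```text
time: 1.7
ee_pos: [0.6349, 0.22, 0.2857]
eef_rot: [-0.001, 0.699, 0.716, -0.002]
wrist_force: [-0.6, 0.6, 0.2]
finger_gap: 0.399
```

```bash
python3 -c "
from h import *
to((.636,.217,.042),1)"
```

```text
t 1.7 grasp pt [0.6342 0.2199 0.1187] F [-0.6  0.6  0.2] gap 0.4
  delta [-3.   1.4 76.7] turn [-0.23  0.04  0.38]
```

{"fn": "play_rows", "kwargs": {"deltas": [{"x": -3,"y": 1.5,"z": 20,"ax": 0,"ay": 0,"az": 0,"claw": 0.4},{"x": -3,"y": 1.5,"z": 45,"ax": 0,"ay": 0,"az": 0,"claw": 0.4},{"x": -3,"y": 1.5,"z": 65,"ax": 0,"ay": 0,"az": 0,"claw": 0.4},{"x": -3,"y": 1.5,"z": 76,"ax": 0,"ay": 0,"az": 0,"claw": 0.4},{"x": -3,"y": 1.5,"z": 76,"ax": 0,"ay": 0,"az": 0,"claw": 0.4},{"x": -3,"y": 1.5,"z": 76,"ax": 0,"ay": 0,"az": 0,"claw": 0},{"x": -3,"y": 1.5,"z": 76,"ax": 0,"ay": 0,"az": 0,"claw": 0},{"x": -3,"y": 1.5,"z": 76,"ax": 0,"ay": 0,"az": 0,"claw": 0}], "grip_force": 8}}

```text
time: 2.5
ee_pos: [0.6377, 0.2167, 0.2128]
eef_rot: [0.0, 0.699, 0.716, 0.001]
wrist_force: [-0.3, -0.2, -0.5]
finger_gap: 0.189
```

```bash
python3 -c "
from h import *
to((.636,.217,.042),1)
cv2.imwrite('pics/s1.png',grab_frame('scene')[:,:,::-1])"
```

```text
t 2.5 grasp pt [0.638  0.2168 0.0458] F [-0.3 -0.2 -0.5] gap 0.19
  delta [ 0.4 -1.7  3.8] turn [ 0.08 -0.03  0.37]
```

View pics/s1.png

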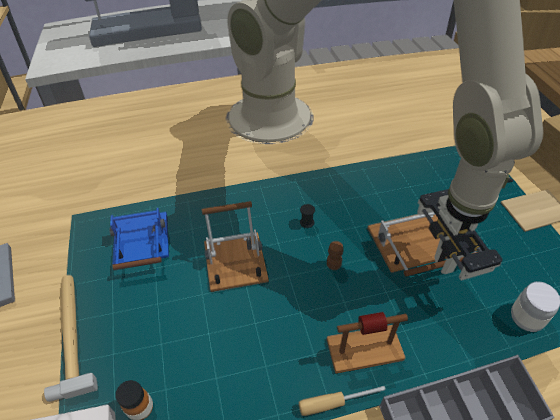

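The gripper straddles the wide crossbar around (450,245) and the fingers are still closing. I'll let them finish.

{"fn": "play_rows", "kwargs": {"deltas": [{"x": 0,"y": 0,"z": 2,"ax": 0,"ay": 0,"az": 0,"claw": 0},{"x": 0,"y": 0,"z": 2,"ax": 0,"ay": 0,"az": 0,"claw": 0},{"x": 0,"y": 0,"z": 2,"ax": 0,"ay": 0,"az": 0,"claw": 0}]}}

```text
time: 2.85
ee_pos: [0.6369, 0.2165, 0.2107]
eef_rot: [-0.001, 0.699, 0.715, -0.0]
wrist_force: [-4.6, 0.8, 7.1]
finger_gap: 0.126
```

```bash
python3 -c "
from h import *
s=state();a0=np.array([.5355,.2155])
for th in (.25,.5,.75,1.0,1.25,1.5,1.7,1.87):
    x=.1*np.cos(th);z=.1*np.sin(th);print(th,round((x-.1)*1000,1),round(z*1000,1))
to((.636,.217,.042),1)"
```

```text
0.25 -3.1 24.7
0.5 -12.2 47.9
0.75 -26.8 68.2
1.0 -46.0 84.1
1.25 -68.5 94.9
1.5 -92.9 99.7
1.7 -112.9 99.2
1.87 -129.5 95.6
t 2.85 grasp pt [0.6367 0.2166 0.0437] F [-4.6  0.8  7.1] gap 0.13
  delta [ 0.5 -0.9  1.7] turn [-0.07 -0.03  0.37]
```

The gap reads 11.7 mm, which matches the 12 mm bar, so it is gripped. Now I'll carry it along the 100 mm arc (tool y ≈ world x, tool z down).

{"fn": "play_rows", "kwargs": {"deltas": [{"x": 0,"y": -1,"z": -12,"ax": 0,"ay": 0,"az": 0,"claw": 0},{"x": 0,"y": -3,"z": -25,"ax": 0,"ay": 0,"az": 0,"claw": 0},{"x": 0,"y": -7,"z": -37,"ax": 0,"ay": 0,"az": 0,"claw": 0},{"x": 0,"y": -12,"z": -48,"ax": 0,"ay": 0,"az": 0,"claw": 0},{"x": 0,"y": -19,"z": -58,"ax": 0,"ay": 0,"az": 0,"claw": 0},{"x": 0,"y": -27,"z": -68,"ax": 0,"ay": 0,"az": 0,"claw": 0},{"x": 0,"y": -36,"z": -77,"ax": 0,"ay": 0,"az": 0,"claw": 0},{"x": 0,"y": -46,"z": -84,"ax": 0,"ay": 0,"az": 0,"claw": 0}], "grip_force": 15}}

```text
time: 3.65
ee_pos: [0.5935, 0.2155, 0.2969]
eef_rot: [0.002, 0.699, 0.715, 0.004]
wrist_force: [7.4, 1.1, 6.3]
finger_gap: 0.122
```

```bash
python3 -c "
from h import *
to((.504,.216,.1385),1)"
```

```text
t 3.65 grasp pt [0.595  0.2159 0.13  ] F [7.4 1.1 6.3] gap 0.12
  delta [  2.6 -89.3  -9.4] turn [ 0.52 -0.13  0.33]
```

{"fn": "play_rows", "kwargs": {"deltas": [{"x": 0,"y": -11,"z": -6,"ax": 0,"ay": 0,"az": 0,"claw": 0},{"x": 0,"y": -22,"z": -11,"ax": 0,"ay": 0,"az": 0,"claw": 0},{"x": 0,"y": -34,"z": -14,"ax": 0,"ay": 0,"az": 0,"claw": 0},{"x": 0,"y": -47,"z": -16,"ax": 0,"ay": 0,"az": 0,"claw": 0},{"x": 0,"y": -60,"z": -16,"ax": 0,"ay": 0,"az": 0,"claw": 0},{"x": 0,"y": -72,"z": -14,"ax": 0,"ay": 0,"az": 0,"claw": 0},{"x": 0,"y": -82,"z": -12,"ax": 0,"ay": 0,"az": 0,"claw": 0},{"x": 0,"y": -82,"z": -12,"ax": 0,"ay": 0,"az": 0,"claw": 0}]}}

```text
time: 4.45
ee_pos: [0.5068, 0.2138, 0.3062]
eef_rot: [-0.002, 0.698, 0.716, -0.001]
wrist_force: [-6.8, 3.5, 7.9]
finger_gap: 0.121
```

```bash
python3 -c "
from h import *
to((.504,.216,.1385),1)
cv2.imwrite('pics/s2.png',grab_frame('scene')[180:300,340:500,::-1].repeat(4,0).repeat(4,1))"
```

```text
t 4.45 grasp pt [0.5062 0.2139 0.1392] F [-6.8  3.5  7.9] gap 0.12
  delta [ 2.2 -2.8  0.7] turn [-0.21 -0.04  0.45]
```

View pics/s2.png

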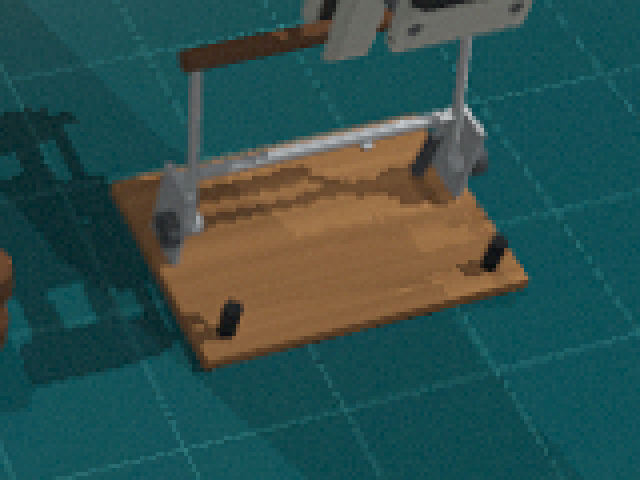

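The wide bail stands, with its bar at crop (180..390,40) still in the fingers. Now I'll open and retreat straight up.

{"fn": "play_rows", "kwargs": {"deltas": [{"x": 0,"y": 0,"z": 0,"ax": 0,"ay": 0,"az": 0,"claw": 0.4},{"x": 0,"y": 0,"z": 0,"ax": 0,"ay": 0,"az": 0,"claw": 0.4},{"x": 0,"y": 0,"z": 0,"ax": 0,"ay": 0,"az": 0,"claw": 0.4},{"x": 0,"y": 0,"z": 0,"ax": 0,"ay": 0,"az": 0,"claw": 0.4},{"x": 0,"y": 0,"z": -20,"ax": 0,"ay": 0,"az": 0,"claw": 0.4},{"x": 0,"y": 0,"z": -50,"ax": 0,"ay": 0,"az": 0,"claw": 0.4},{"x": 0,"y": 0,"z": -90,"ax": 0,"ay": 0,"az": 0,"claw": 0.4},{"x": 0,"y": 0,"z": -100,"ax": 0,"ay": 0,"az": 0,"claw": 0.4}]}}

```text
time: 5.3
ee_pos: [0.5106, 0.213, 0.4093]
eef_rot: [0.001, 0.699, 0.715, 0.002]
wrist_force: [0.8, -0.5, -0.1]
finger_gap: 0.402
```

```bash
python3 -c "
from h import *
to((.4585,-.19,.24),-2.9)"
```

```text
t 5.3 grasp pt [0.5114 0.2133 0.2423] F [ 0.8 -0.5 -0.1] gap 0.4
  delta [-401.7  -61.2    1.2] turn [ 0.28 -0.13  4.21]
```

{"fn": "play_rows", "kwargs": {"deltas": [{"x": -45,"y": -7,"z": 0,"ax": 0,"ay": 0,"az": 1,"claw": 0.4},{"x": -90,"y": -14,"z": 0,"ax": 0,"ay": 0,"az": 2,"claw": 0.4},{"x": -135,"y": -21,"z": 0,"ax": 0,"ay": 0,"az": 3,"claw": 0.4},{"x": -180,"y": -28,"z": 0,"ax": 0,"ay": 0,"az": 4,"claw": 0.4},{"x": -225,"y": -35,"z": 0,"ax": 0,"ay": 0,"az": 4.2,"claw": 0.4},{"x": -270,"y": -42,"z": 0,"ax": 0,"ay": 0,"az": 4.2,"claw": 0.4},{"x": -315,"y": -49,"z": 0,"ax": 0,"ay": 0,"az": 4.2,"claw": 0.4},{"x": -360,"y": -56,"z": 0,"ax": 0,"ay": 0,"az": 4.2,"claw": 0.4}]}}

```text
time: 6.1
ee_pos: [0.4615, -0.1498, 0.4056]
eef_rot: [0.0, 0.724, 0.689, 0.0]
wrist_force: [0.8, 0.2, 0.4]
finger_gap: 0.398
```

{"fn": "play_rows", "kwargs": {"deltas": [{"x": -40,"y": -5,"z": 0,"ax": 0,"ay": 0,"az": 0,"claw": 0.4},{"x": -40,"y": -5,"z": 0,"ax": 0,"ay": 0,"az": 0,"claw": 0.4},{"x": -40,"y": -5,"z": 0,"ax": 0,"ay": 0,"az": 0,"claw": 0.4},{"x": -40,"y": -5,"z": 0,"ax": 0,"ay": 0,"az": 0,"claw": 0.4}]}}

```text
time: 6.5
ee_pos: [0.4554, -0.1866, 0.4054]
eef_rot: [-0.0, 0.724, 0.69, 0.0]
wrist_force: [-0.2, 0.7, 0.3]
finger_gap: 0.399
```

```bash
python3 -c "
from h import *
to((.4585,-.19,.137),-2.9)
cv2.imwrite('pics/t3.png',np.hstack([grab_frame('top')[100:270,90:420,::-1].repeat(2,0).repeat(2,1)]))"
```

```text
t 6.5 grasp pt [ 0.4553 -0.1865  0.2384] F [-0.2  0.7  0.3] gap 0.4
  delta [ -3.3   3.3 101.4] turn [-0.02 -0.03  0.13]
```

View pics/t3.png

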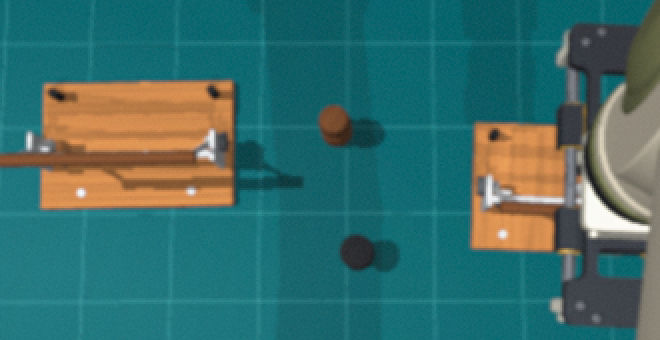

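The wide rest stands by itself (bar at crop y≈158), and the gripper is above the narrow bar. Now I'll descend and grip.

{"fn": "play_rows", "kwargs": {"deltas": [{"x": -3,"y": 3,"z": 30,"ax": 0,"ay": 0,"az": 0,"claw": 0.4},{"x": -3,"y": 3,"z": 60,"ax": 0,"ay": 0,"az": 0,"claw": 0.4},{"x": -3,"y": 3,"z": 85,"ax": 0,"ay": 0,"az": 0,"claw": 0.4},{"x": -3,"y": 3,"z": 101,"ax": 0,"ay": 0,"az": 0,"claw": 0.4},{"x": -3,"y": 3,"z": 101,"ax": 0,"ay": 0,"az": 0,"claw": 0.4},{"x": -3,"y": 3,"z": 101,"ax": 0,"ay": 0,"az": 0,"claw": 0},{"x": -3,"y": 3,"z": 101,"ax": 0,"ay": 0,"az": 0,"claw": 0},{"x": -3,"y": 3,"z": 101,"ax": 0,"ay": 0,"az": 0,"claw": 0}], "grip_force": 8}}

```text
time: 7.35
ee_pos: [0.4583, -0.1905, 0.3057]
eef_rot: [0.001, 0.724, 0.69, 0.001]
wrist_force: [-0.2, -0.0, -0.0]
finger_gap: 0.192
```

{"fn": "play_rows", "kwargs": {"deltas": [{"x": 0,"y": 0,"z": 0,"ax": 0,"ay": 0,"az": 0,"claw": 0},{"x": 0,"y": 0,"z": 0,"ax": 0,"ay": 0,"az": 0,"claw": 0},{"x": 0,"y": 0,"z": 0,"ax": 0,"ay": 0,"az": 0,"claw": 0}]}}

```text
time: 7.65
ee_pos: [0.4584, -0.1907, 0.3054]
eef_rot: [0.001, 0.724, 0.689, 0.001]
wrist_force: [0.2, 1.4, 6.7]
finger_gap: 0.128
```

```bash
python3 -c "
from h import *
to((.589,-.196,.042),-2.9)
for th in np.linspace(1.9,0,17): print((100*(np.cos(th)-np.cos(1.9))).round(), (100*(np.sin(1.9)-np.sin(th))).round(),end='; ')"
```

```text
t 7.65 grasp pt [ 0.4587 -0.1907  0.1384] F [0.2 1.4 6.7] gap 0.13
  delta [  1.1 130.6  96.7] turn [ 0.1  -0.    0.08]
0.0 0.0; 11.0 -3.0; 23.0 -5.0; 35.0 -5.0; 47.0 -4.0; 58.0 -2.0; 70.0 2.0; 80.0 7.0; 90.0 13.0; 100.0 21.0; 108.0 29.0; 115.0 39.0; 121.0 49.0; 126.0 60.0; 130.0 71.0; 132.0 83.0; 132.0 95.0;
```

{"fn": "play_rows", "kwargs": {"deltas": [{"x": 0,"y": 11,"z": -3,"ax": 0,"ay": 0,"az": 0,"claw": 0},{"x": 0,"y": 23,"z": -5,"ax": 0,"ay": 0,"az": 0,"claw": 0},{"x": 0,"y": 35,"z": -5,"ax": 0,"ay": 0,"az": 0,"claw": 0},{"x": 0,"y": 47,"z": -4,"ax": 0,"ay": 0,"az": 0,"claw": 0},{"x": 0,"y": 58,"z": -2,"ax": 0,"ay": 0,"az": 0,"claw": 0},{"x": 0,"y": 70,"z": 2,"ax": 0,"ay": 0,"az": 0,"claw": 0},{"x": 0,"y": 80,"z": 7,"ax": 0,"ay": 0,"az": 0,"claw": 0},{"x": 0,"y": 90,"z": 13,"ax": 0,"ay": 0,"az": 0,"claw": 0}], "grip_force": 15}}

```text
time: 8.45
ee_pos: [0.549, -0.1952, 0.2912]
eef_rot: [0.0, 0.724, 0.689, 0.0]
wrist_force: [-2.3, 0.3, 0.2]
finger_gap: 0.128
```

{"fn": "play_rows", "kwargs": {"deltas": [{"x": 0,"y": 10,"z": 8,"ax": 0,"ay": 0,"az": 0,"claw": 0},{"x": 0,"y": 18,"z": 16,"ax": 0,"ay": 0,"az": 0,"claw": 0},{"x": 0,"y": 25,"z": 26,"ax": 0,"ay": 0,"az": 0,"claw": 0},{"x": 0,"y": 31,"z": 36,"ax": 0,"ay": 0,"az": 0,"claw": 0},{"x": 0,"y": 36,"z": 47,"ax": 0,"ay": 0,"az": 0,"claw": 0},{"x": 0,"y": 39,"z": 58,"ax": 0,"ay": 0,"az": 0,"claw": 0},{"x": 0,"y": 41,"z": 70,"ax": 0,"ay": 0,"az": 0,"claw": 0},{"x": 0,"y": 41,"z": 79,"ax": 0,"ay": 0,"az": 0,"claw": 0}]}}

```text
time: 9.25
ee_pos: [0.5902, -0.1972, 0.2118]
eef_rot: [0.001, 0.724, 0.69, 0.001]
wrist_force: [7.4, -0.3, -3.0]
finger_gap: 0.121
```

```bash
python3 -c "
from h import *
to((.589,-.196,.042),-2.9)
cv2.imwrite('pics/s4.png',grab_frame('scene')[180:310,180:340,::-1].repeat(4,0).repeat(4,1))"
```

```text
t 9.25 grasp pt [ 0.5907 -0.1973  0.0448] F [ 7.4 -0.3 -3. ] gap 0.12
  delta [ 1.1 -1.2  2.8] turn [0.17 0.04 0.08]
```

View pics/s4.png

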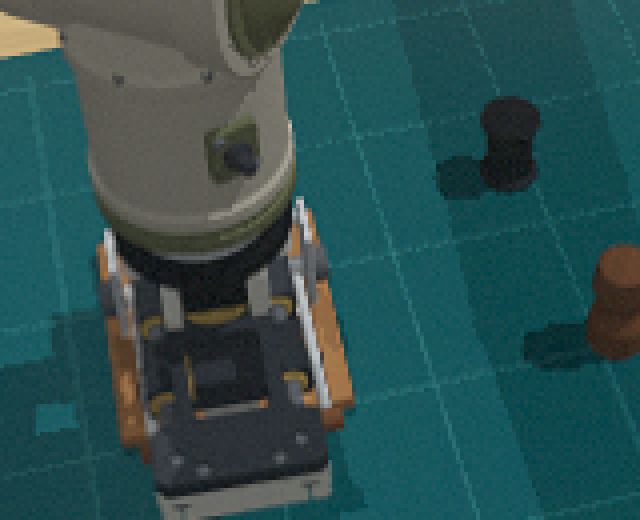

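The bail is down, with its legs level on both sides of the gripper at crop (120,330) and (315,330). Now I'll open and retreat upward.

{"fn": "play_rows", "kwargs": {"deltas": [{"x": 0,"y": 0,"z": 0,"ax": 0,"ay": 0,"az": 0,"claw": 0.4},{"x": 0,"y": 0,"z": 0,"ax": 0,"ay": 0,"az": 0,"claw": 0.4},{"x": 0,"y": 0,"z": 0,"ax": 0,"ay": 0,"az": 0,"claw": 0.4},{"x": 0,"y": 0,"z": 0,"ax": 0,"ay": 0,"az": 0,"claw": 0.4},{"x": 0,"y": 0,"z": -20,"ax": 0,"ay": 0,"az": 0,"claw": 0.4},{"x": 0,"y": 0,"z": -60,"ax": 0,"ay": 0,"az": 0,"claw": 0.4},{"x": 0,"y": 0,"z": -105,"ax": 0,"ay": 0,"az": 0,"claw": 0.4},{"x": 0,"y": 0,"z": -150,"ax": 0,"ay": 0,"az": 0,"claw": 0.4}]}}

```text
time: 10.1
ee_pos: [0.5883, -0.1971, 0.3642]
eef_rot: [-0.0, 0.724, 0.689, -0.0]
wrist_force: [1.2, -0.4, -0.2]
finger_gap: 0.401
```

{"fn": "play_rows", "kwargs": {"deltas": [{"x": 40,"y": 0,"z": -40,"ax": 0,"ay": 0,"az": 0,"claw": 0.4},{"x": 80,"y": 0,"z": -70,"ax": 0,"ay": 0,"az": 0,"claw": 0.4},{"x": 120,"y": 0,"z": -70,"ax": 0,"ay": 0,"az": 0,"claw": 0.4},{"x": 160,"y": 0,"z": -70,"ax": 0,"ay": 0,"az": 0,"claw": 0.4},{"x": 190,"y": 0,"z": -70,"ax": 0,"ay": 0,"az": 0,"claw": 0.4},{"x": 190,"y": 0,"z": -70,"ax": 0,"ay": 0,"az": 0,"claw": 0.4},{"x": 190,"y": 0,"z": -70,"ax": 0,"ay": 0,"az": 0,"claw": 0.4},{"x": 190,"y": 0,"z": -70,"ax": 0,"ay": 0,"az": 0,"claw": 0.4}]}}

```text
time: 10.9
ee_pos: [0.5979, -0.0088, 0.4329]
eef_rot: [0.0, 0.725, 0.689, -0.0]
wrist_force: [-1.0, 0.3, -0.8]
finger_gap: 0.399
```

```bash
python3 -c "
from h import *
s=state();print(s['time'],s['ee_pos'],s['wrist_force'],abs(s['joint_vel']).max())
cv2.imwrite('pics/t5.png',grab_frame('top')[:,:,::-1]);cv2.imwrite('pics/s5.png',grab_frame('scene')[:,:,::-1])
A=cv2.imread('pics/t5.png');B=cv2.imread('pics/s5.png')
cv2.imwrite('pics/f5.png',np.vstack([cv2.resize(A[100:250,90:410],(640,300)),cv2.resize(B[180:310,180:500],(640,260))]))"
```

```text
10.9 [ 0.59794614 -0.00879827  0.43285009] [-0.99091301  0.31672623 -0.84577234] 0.014027391441474643
```

View pics/f5.png

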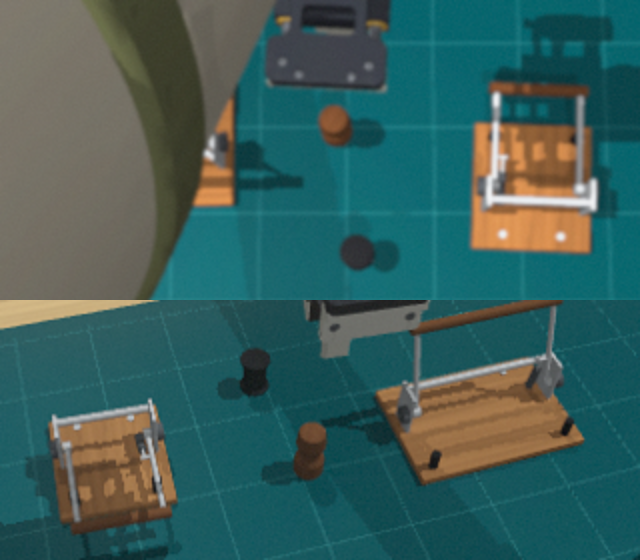

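```bash
python3 -c "
from h import *
print('narrow folded bar',cast('top',[(334,144),(384,145.5)],.035).round(3))
print('wide standing bar',cast('scene',[(460,181),(386.5,195)],.13).round(3))
print(finish_job())"
```

```text
narrow folded bar [[ 0.591 -0.145  0.035]
 [ 0.588 -0.245  0.035]]
wide standing bar [[0.508 0.3   0.13 ]
 [0.507 0.13  0.13 ]]
the job is handed in; nothing more can be done
None
```

The changeover is done: the narrow rest is folded flat and the wide rest stands by itself against its stop. I handed the job in at about 11 s of the 51 s allowed. `finish_job()` gives no verdict, so the result rests on my own checks below.

I gripped each crossbar, carried it along its 100 mm arc to the other stop, let go and moved the arm clear.

| Check after letting go | Measured | Expected |
|---|---|---|
| Narrow crossbar, folded (x, taken at 35 mm height) | 0.5895 m | 0.589 m |
| Narrow crossbar length | 100 mm | 98 mm |
| Wide crossbar, standing (x, taken at 130 mm height) | 0.5075 m | about 0.503 m |
| Wide crossbar length | 170 mm | 174 mm |

- **Bail angles:** I did not measure them directly. The wide bar's 4–5 mm offset is a little over the 2 mm calibration error. It works out to about 1.86 rad, still above the 1.75 rad limit.
- **Robot clear:** the wrist force was back to about 1 N, which is noise level, and the last pictures show the gripper clear of both rests.
- **Forces:** the wrist force never read above about 12 N at the end of a move; I did not sample it during moves.
- **One refused call:** the first move call was rejected for a bad value before anything moved. I reissued it with smaller steps.

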